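Crack the stuck lid of a dry box and hold it ajar

TASK

A jar has been left standing on the lid of the yellow dry box: take it off and set it down upright in the metal tray, lowering it to the tray before you let go. Then take the lid's red handle, pull until the stuck seal breaks free, and hold the lid only slightly open, about 3 cm at its front edge, without letting it fly wide open. Finish while still holding the lid there by its handle, and leave the spray can, the brush and the grinder where they are.

Things in the scene. Friction and masses are not known exactly. Their poses are not given: they have to be found in the camera images.
- dry_box: Yellow open-topped dry box fixed to the bench, 185 (its x) x 280 (its y) x 100 mm high, closed by a black hinged lid 12 mm thick whose top is 112 mm above the bench when shut. Origin: centre of its underside. Its -x side is the front (two black latch strips), where the lid's handle is; the hinge runs along its y axis on the far (+x) top edge, at x = +92.5 mm, z = 100 mm in this frame. It may stand to the robot's left or right, turned up to about 20 degrees.
- lid: Black lid of the dry box, 191 x 286 x 12 mm, about 0.4 kg, with the red handle on it. Origin: on the hinge axis, middle of its length, at the lid's underside; its -x axis runs to the front edge.
- lid_handle (a point): Red handle on the lid: a round bar 14 mm in diameter and 100 mm long along the box's y axis, on two thin steel posts at its ends. The point is the centre of the bar; with the lid shut it is 40 mm above the lid's top (152 mm above the bench), 30 mm behind the lid's front edge line. From the hinge axis it lies 155 mm towards the front and 52 mm up (in the lid's frame), and turns with the lid. Between the posts there is free room below the bar.
- lid_angle (a joint): Hinge angle of the lid in rad: 0 shut, growing as its front edge rises; the front edge is about 186 mm from the hinge, so 0.16 rad is 3 cm open. The seal sticks: it hardly moves until the upward pull at the handle reaches about 15 to 20 N, then gives way suddenly within the first 6 mm and only a few newtons (the lid's weight) remain. The lid falls shut by itself if let go.
- jar: White closed jar with a blue cap and paper label, 85 mm tall, about 0.3 kg: straight sides 56 mm in diameter up to 51 mm, then a shoulder, and a cap 50 mm in diameter over the top 16 mm. It starts upright on top of the lid, behind the handle. Origin: centre of its underside, z up along its axis.
- tray: Square bright metal magnetic tray fixed to the bench, 150 x 150 mm outside, 12 mm high rim, walls 4 mm thick. Origin: centre of its underside.
- tray_in (a point): Centre of the tray's flat inner floor (about 4 mm above the bench), axes along the tray's sides; the floor is 142 x 142 mm.
- spray_can: Bystander: upright spray can, 60 mm diameter, 170 mm tall, on the bench at the robot's right. Origin: centre of its underside.
- cup_brush: Bystander: yellow cup brush lying on its broad face, 72 mm diameter, 42 mm high, between the robot and the work. Origin: centre of its underside.
- grinder: Bystander: blue angle grinder lying on the bench at the robot's left, about 310 mm long, 115 mm wide at its disc, 66 mm high. Origin: on the bench below its middle.
Mind the look-alikes: they are no part of the job. Of the things that look like the jar, the smaller one is meant. Several things have the shape of the tray; the one meant has the colours described above.

How it is judged:
By the outcome, as a careful person would: the job done as asked, in the order asked, and still so for the second after the job is handed in, while the arm keeps its last pose, push and grip.
It also fails if it takes over 54 s, if anything falls off the work surface, if the arm or the gripper's body presses on something with over 40 N, if the wrist force passes 120 N, or if a joint passes its speed limit or range.

ROBOT

A 7-joint arm with a two-finger parallel gripper is mounted at the origin on the work surface. World frame = base frame: x ahead of the robot, y to its left, z up, the work surface at z = 0. Lengths are in m, angles in rad, forces in N, time in s.
With the tool pointing down it reaches from about 0.425 to 0.875 m from the base axis. Payload 4.7 kg.
Tool frame: the origin (TCP) lies on the centre line of the jaws, within the pads' length; the fingertips stand 22 mm ahead of it and the grasp point (between the pads) lies 3 mm ahead of it; z points along the fingers, y is the direction in which the jaws open and shut (so a half turn about z gives the same grasp; the last joint's range is limited). The gripper opens to 87 mm and grips with 3 to 60 N. Pads are 19 mm wide; open, the fingers measure 117 mm over their backs; the gripper's body (75 mm by 190 mm) begins 51 mm behind the grasp point.
Start: joints at [0.014, 0.321, -0.07, 1.45, 0.023, 1.371, -0.057], TCP at [0.65, -0, 0.245] pointing down, gripper open.
Joint ranges: [-2.86, 2.86], [-0.3, 2.09], [-1.38, 1.24], [0.06, 2.45], [-1.56, 4.7], [0.09, 2.05], [-2.69, 2.69]. Speed limits (rad/s): [2.57, 2.57, 3.14, 3.14, 3.14, 3.14, 3.14].

INTERFACE

Orientations are given as a rotation vector (axis times angle).
In Python, from bench import ctrl, imaging, close_job, finder gives the robot as it stands. The module is installed in compiled form; this text tells all that it offers.
- The arm moves only by the shell command python3 -m jog 'ROWS' [FORCE]. ROWS is JSON, a list that holds one entry, the list of rows, each a list of 7 numbers: the shift along the tool's x, y, z in cm, then the turn, a rotation vector about the tool's x, y, z in degrees, then the finger opening in cm, from 0 to 8.7. In form: [[[dx, dy, dz, ax, ay, az, claw], ...]]. A call has 1 to 12 rows; each row shifts and turns the commanded pose from where the row before left it, along the tool's axes as they then stand; what a row does not reach is not made up. A row lasts 1/10 s, in which the tool goes at most 50 mm and 8.59 degrees, less where a joint would pass 70% of its speed; a pose out of reach is approached as far as the arm can. A call is refused whole if a number of a shift passes 5 or a number of a turn 8.59, either way. A call with a gripper value outside its range is refused whole. The fingers move at their own pace and stop on an object; FORCE is the grip in N (left out, the last holds). Time passes only in rows, so rows that do not move let the fingers close. It gives the time, the measured TCP pose, the force and the opening at its end, in the units of the state.
- ctrl.get_state(): the state, without advancing time (a new reading comes with each control period).
- imaging.get_image(name): name is "scene" or "side" or "wrist"; returns a dict with "frame" (480x640x3 uint8, red, green, blue), "intrinsics" (3x3 intrinsics, pixels), "pose" (4x4, takes a point from camera to world coordinates). Camera axes: x right, y down, z forward; pixel columns grow to the right and rows downward; lengths in m; the calibration is good to about 2 mm. A picture is of the moment at which its call begins. There is no depth.
- close_job(): hands the job in, once; it reports no verdict.
Trained networks look in the newest picture that a camera, given by its name, has taken for a name from the list of things; names that differ only in an ending like _2 or _b are one class to them, and where a whole thing is asked for, a point or a joint stands for the part that bears it (a point fixed in the world has none). Each returns a list of dicts, best first, with "conf" (0 to 1); they miss things now and then, are a little off and sometimes report something else, mostly with a low value. They report only what shows in the picture. A call takes as long as a camera call. They do not tell look-alikes from the thing itself.
- finder.trace(label, camera): "region" (480x640 bool, what is visible of it) and "point" ([row, column] as shares, 0 to 1, of the picture: columns of its width, rows of its height, amid what is visible of it).
- finder.spot_point(label, camera): "point" ([row, column] as shares, 0 to 1, of the picture: columns of its width, rows of its height: a listed point, or the origin of a listed thing).
The state is a dict: "time": time; "joint_positions": joint angles; "qd": joint speeds; "joint_torque": joint torques, N m; "position": TCP position; "tool_rot": TCP orientation; "ft_force": force on the tool from outside, world axes, zero at the start; "torque": the same for the moment, N m; "grip_width": opening from 0.0 (shut) to 1.0 (fully open).
Only numpy, scipy, OpenCV 4.12 (cv2) and the standard library are available. Lean on these libraries where they do the work, as an engineer would, in place of code of your own. Each camera call takes 0.05 s, during which the arm holds its last target. There are 200 camera calls.

## Working session

There is one attempt and no reset: what is moved stays moved. The work goes in short steps, Python scripts to look and compute and a shell command to move; the robot and the scene stay as the last step left them, time stands still between calls to the robot, and variables do not carry over. Pictures are saved under pics/ and viewed, about 8 in all and at most 12, crops included, and the job is handed in when it is done.

```bash
mkdir -p pics
cat > h.py <<'E'
from bench import ctrl, imaging, close_job, finder
import numpy as np, cv2
from scipy.spatial.transform import Rotation as R
def ray(im,pt):
    K=np.array(im["intrinsics"]);P=np.array(im["pose"])
    u=np.array([pt[1]*640,pt[0]*480,1]);d=P[:3,:3]@np.linalg.inv(K)@u
    return P[:3,3],d
def atz(im,pt,z):
    o,d=ray(im,pt);return o+d*(z-o[2])/d[2]
def tri(rs):
    A=np.zeros((3,3));b=np.zeros(3)
    for o,d in rs:
        d=d/np.linalg.norm(d);M=np.eye(3)-np.outer(d,d);A+=M;b+=M@o
    return np.linalg.solve(A,b)
def save(im,n,crop=None,s=1):
    f=im["frame"][:,:,::-1]
    if crop: r0,r1,c0,c1=crop;f=f[r0:r1,c0:c1]
    cv2.imwrite(n,cv2.resize(f,None,fx=s,fy=s))
E
python3 - <<'E'
from h import *
np.set_printoptions(precision=3,suppress=True)
ims={c:imaging.get_image(c) for c in("scene","side")}
for c in ims: 
    save(ims[c],f"pics/{c}.png"); print(c,ims[c]["pose"][:3])
    for l,z in [("jar",0.112),("tray_in",.004),("lid_handle",.152),("dry_box",0),("lid",.1),("spray_can",0),("cup_brush",0),("grinder",0)]:
        for r in finder.spot_point(l,c)[:4]:
            p=r["point"];print(c,l,round(r["conf"],2),np.round([p[1]*640,p[0]*480]),atz(ims[c],p,z))
s=ctrl.get_state();print(s)
E
```

```text
scene [[ 0.012  0.836 -0.549  1.257]
 [ 1.    -0.006  0.012 -0.007]
 [ 0.007 -0.549 -0.836  1.159]]
scene jar 0.76 [410. 271.] [0.648 0.224 0.112]
scene jar 0.57 [474. 280.] [0.675 0.386 0.112]
scene tray_in 0.89 [243. 208.] [ 0.354 -0.247  0.004]
scene tray_in 0.73 [273. 349.] [ 0.811 -0.131  0.004]
scene tray_in 0.65 [243. 273.] [ 0.586 -0.226  0.004]
scene lid_handle 0.56 [384. 237.] [0.567 0.16  0.152]
scene dry_box 0.75 [148. 234.] [ 0.445 -0.522  0.   ]
scene dry_box 0.66 [414. 274.] [0.591 0.259 0.   ]
scene dry_box 0.59 [387. 285.] [0.624 0.18  0.   ]
scene lid 0.93 [407. 294.] [0.706 0.212 0.1  ]
scene spray_can 0.65 [147. 230.] [ 0.434 -0.528  0.   ]
scene cup_brush 0.65 [315. 222.] [ 0.406 -0.023  0.   ]
scene grinder 0.71 [517. 240.] [0.477 0.58  0.   ]
scene grinder 0.33 [410. 273.] [0.586 0.25  0.   ]
side [[ 0.878 -0.373  0.299 -0.043]
 [-0.478 -0.678  0.558 -1.132]
 [-0.005 -0.633 -0.774  1.693]]
side jar 0.89 [270. 180.] [0.555 0.333 0.112]
side jar 0.64 [303. 190.] [0.639 0.231 0.112]
side jar 0.52 [363. 402.] [ 0.405 -0.569  0.112]
side tray_in 0.96 [292. 336.] [ 0
[... 246 characters left out ...]
1. 191.] [0.7   0.206 0.1  ]
side spray_can 0.74 [360. 399.] [ 0.433 -0.517  0.   ]
side cup_brush 0.9 [278. 288.] [ 0.397 -0.041  0.   ]
side grinder 0.65 [229. 173.] [0.471 0.553 0.   ]
side grinder 0.28 [295. 203.] [0.627 0.282 0.   ]
{'time': 0.9, 'joint_positions': array([ 0.014,  0.321, -0.07 ,  1.45 ,  0.023,  1.371, -0.057]), 'qd': array([ 0.   , -0.   , -0.   , -0.003,  0.001,  0.001, -0.   ]), 'joint_torque': array([ -0.001, -49.11 ,  -0.404, -31.277,  -0.064,   0.034,   0.   ]), 'position': array([ 0.65 , -0.   ,  0.245]), 'tool_rot': array([2.221, 2.221, 0.   ]), 'ft_force': array([0.079, 0.539, 0.198]), 'torque': array([ 0.049, -0.041, -0.028]), 'grip_width': 1.0035738976391755}
```

View pics/scene.png

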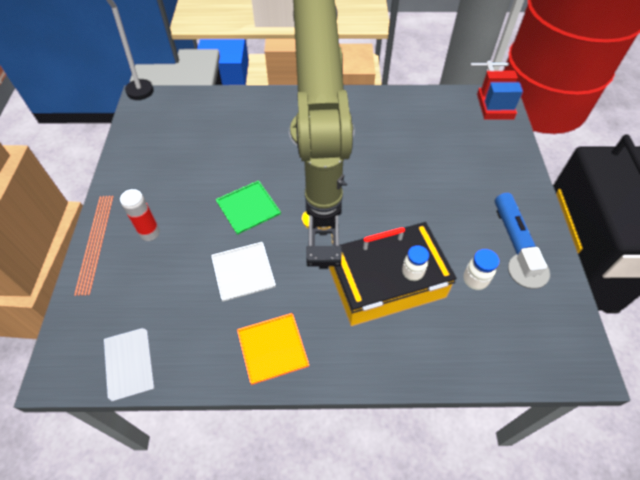

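View pics/side.png

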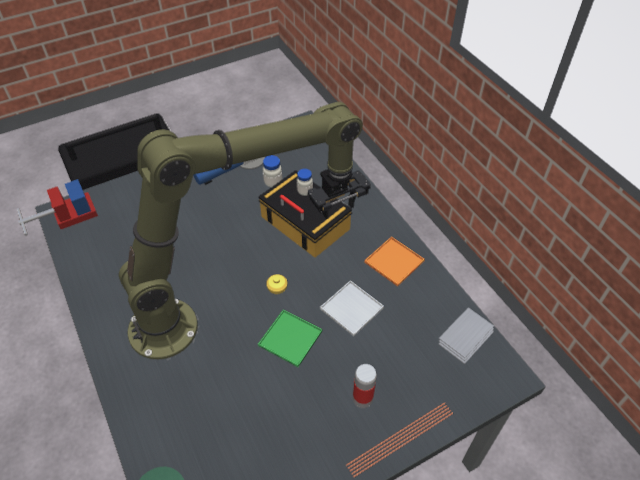

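Scene view: the jars are the small one on the lid (415,263) and a larger one on the bench (480,270); I choose the one on the lid. The trays are green (248,206), bright white metal (243,271) and orange (273,349); I choose the middle one. The box is turned about +15° at the robot's left.

```bash
python3 -m jog '[[[2,0,-1,0,0,-1.5,8.7],[2,0,-1,0,0,-1.5,8.7],[2,0,-1,0,0,-1.5,8.7],[2,0,-1,0,0,-1.5,8.7],[2,0,-1,0,0,-1.5,8.7],[2,0,0,0,0,-1.5,8.7],[2,0,0,0,0,-1.5,8.7],[2,0,0,0,0,-1.5,8.7],[2,0,0,0,0,-1.5,8.7],[0,0,0,0,0,-1.5,8.7],[0,0,0,0,0,0,8.7]]]'
python3 - <<'E'
from h import *
np.set_printoptions(precision=3,suppress=True)
print(ctrl.get_state()["position"],R.from_rotvec(ctrl.get_state()["tool_rot"]).as_matrix())
rs=[]
for c in("scene","side","wrist"):
    im=imaging.get_image(c); save(im,f"pics/b_{c}.png")
    if c=="scene": save(im,"pics/crop.png",(210,320,330,510),4)
    h=cv2.cvtColor(im["frame"],cv2.COLOR_RGB2HSV)
    m=(((h[...,0]<5)|(h[...,0]>175))&(h[...,1]>170)&(h[...,2]>100)).astype(np.uint8)
    n,lab,st,ce=cv2.connectedComponentsWithStats(m)
    for i in range(1,n):
        if st[i,4]>20:
            ys,xs=np.where(lab==i); pc=ce[i]; 
            (vx,vy,_,_)=cv2.fitLine(np.c_[xs,ys].astype(np.float32),2,0,.01,.01).ravel()
            t=(xs-pc[0])*vx+(ys-pc[1])*vy
            e=[atz(im,((pc[1]+q*vy)/480,(pc[0]+q*vx)/640),.152) for q in(t.min(),t.max())]
            d=e[1]-e[0]; print(c,"red",st[i],pc,(e[0]+e[1])/2,np.linalg.norm(d),np.degrees(np.arctan2(-d[0],d[1])))
    for r in finder.trace("jar",c)[:3]:
        p=r["point"];print(c,"jar",round(r["conf"],2),np.array([p[1]*640,p[0]*480]),r["region"].sum(),atz(im,p,.155))
    for l,z in(("jar",.112),("lid_handle",.152)):
      for r in finder.spot_point(l,c)[:2]:print(c,l,r["conf"],atz(im,r["point"],z))
E
```

```text
time: 2.0
position: [0.6311, 0.1786, 0.2942]
tool_rot: [1.91, 2.494, -0.002]
ft_force: [-0.2, -1.2, -0.7]
grip_width: 1.0
[0.631 0.179 0.294] [[-0.26   0.965 -0.   ]
 [ 0.965  0.26  -0.001]
 [-0.001 -0.001 -1.   ]]
scene red [  478     0   162   133 13196] [565.889  58.292] [-0.227  0.893  0.152] 1.0618593932578502 48.54962767137091
scene red [130 209  26  25 364] [144.154 222.951] [ 0.517 -0.476  0.152] 0.06776981996814115 -3.6753402604601204
scene red [364 229  35  13 188] [381.096 235.473] [0.562 0.152 0.152] 0.09589881199737994 17.38283448090469
scene jar 0.64 [411.712 263.904] 663 [0.651 0.222 0.155]
scene jar 0.96 [0.653 0.227 0.112]
scene jar 0.86 [0.679 0.378 0.112]
scene lid_handle 0.81 [0.56  0.156 0.152]
side red [ 48 188  36  37 398] [ 61.53  204.995] [-0.147  0.538  0.152] 0.2012814337947935 -169.1550463996285
side red [ 85 193  10  22  64] [ 89.5   203.688] [-0.06   0.502  0.152] 0.10291741217379481 174.4693198378556
side red [280 195  24  18 104] [291.625 203.548] [0.556 0.159 0.152] 0.10998242098305923 -162.8304111075332
side red [354 385  20  18 208] [362.683 395.231] [ 0.402 -0.566  0.152] 0.05251300778855336 -128.57750707870667
side jar 0.73 [363.52 386.4 ] 804 [ 0.417 -0.547  0.155]
side jar 0.64 [303.104 184.416] 350 [0.633 0.218 0.155]
side jar 0.62 [270.208 168.48 ] 510 [0.566 0.348 0.155]
side jar 0.69 [0.556 0.324 0.112]
side jar 0.58 [0.634 0.223 0.112]
side lid_handle 0.8 [0.556 0.164 0.152]
wrist red [ 216  158   30  131 2122] [230.672 219.487] [0.558 0.16  0.152] 0.11445204187106757 -162.19200242568098
wrist jar 0.89 [360.    170.304] 4582 [0.65  0.233 0.155]
wrist jar 0.92 [0.645 0.232 0.112]
wrist lid_handle 0.64 [0.559 0.161 0.152]
```

View pics/b_wrist.png

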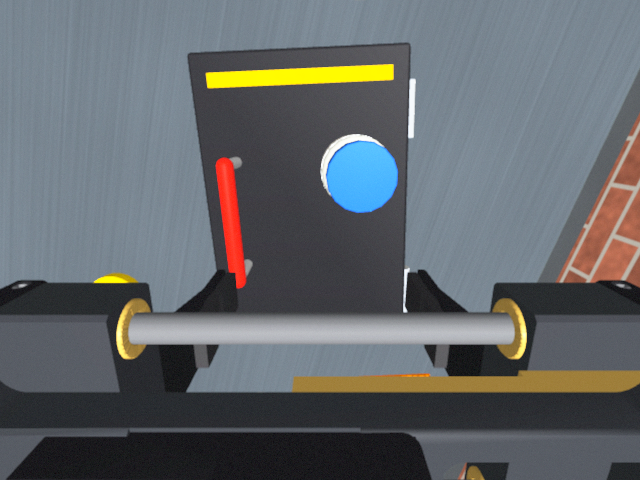

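View pics/crop.png

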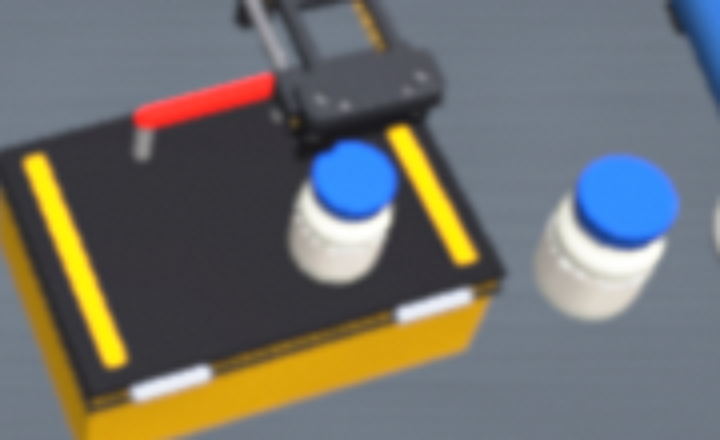

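The wrist view shows the cap circle centred at (362,176) and the handle from (225,163) to (239,283). The crop confirms the jar on the lid is the smaller one.

```bash
cat > cap.py <<'E'
from h import *
np.set_printoptions(precision=3,suppress=True)
im=imaging.get_image("wrist");h=cv2.cvtColor(im["frame"],cv2.COLOR_RGB2HSV)
m=((abs(h[...,0].astype(int)-106)<8)&(h[...,1]>150)&(h[...,2]>180)).astype(np.uint8)
n,lab,st,ce=cv2.connectedComponentsWithStats(m);i=1+st[1:,4].argmax()
x0,y0,w,hh,_=st[i];p=((y0+hh/2)/480,(x0+w/2)/640);print(st[i])
c=atz(im,p,.197);e=atz(im,((y0+hh/2)/480,(x0+w)/640),.197);s=ctrl.get_state()
M=R.from_rotvec(s["tool_rot"]).as_matrix()
print("cap",c,"diam",2*np.linalg.norm(e-c));t=np.array([c[0],c[1],.150])
print("tool cm",M.T@(t-s["position"])*100,s["position"],"yaw",np.degrees(np.arctan2(M[1,1],M[0,1])))
E
python3 cap.py
```

```text
[ 327  142   71   72 4030]
cap [0.647 0.232 0.197] diam 0.04879564846512486
tool cm [ 4.784  2.916 14.459] [0.631 0.179 0.295] yaw 14.998793459291399
```

```bash
python3 -m jog '[[[1.6,1,0,0,0,-1,8.7],[1.6,1,0,0,0,-1,8.7],[1.6,0.9,0,0,0,-0.8,8.7],[0,0,0,0,0,0,8.7],[0,0,2,0,0,0,8.7],[0,0,2,0,0,0,8.7],[0,0,2,0,0,0,8.7],[0,0,1,0,0,0,8.7],[0,0,0,0,0,0,8.7]]]'
python3 - <<'E'
from h import *
print(R.from_rotvec(ctrl.get_state()["tool_rot"]).as_matrix().round(3))
E
```

```text
time: 3.55
position: [0.6451, 0.2322, 0.2227]
tool_rot: [-1.85, -2.537, 0.005]
ft_force: [-0.3, -0.4, -0.2]
grip_width: 1.001
[[-0.306  0.952 -0.003]
 [ 0.952  0.306 -0.001]
 [-0.    -0.003 -1.   ]]
```

```bash
python3 -m jog '[[[0,0.2,1.5,0,0,0,8.7],[0,0,1.5,0,0,0,8.7],[0,0,1.5,0,0,0,8.7],[0,0,1.5,0,0,0,8.7],[0,0,1.3,0,0,0,8.7],[0,0,0,0,0,0,8.7],[0,0,0,0,0,0,5],[0,0,0,0,0,0,5],[0,0,0,0,0,0,5],[0,0,0,0,0,0,5],[0,0,0,0,0,0,5],[0,0,0,0,0,0,5]]]' 20
```

```text
time: 4.75
position: [0.6475, 0.2331, 0.1521]
tool_rot: [-1.851, -2.538, 0.001]
ft_force: [-1.9, -1.0, 3.7]
grip_width: 0.635
```

```bash
python3 -m jog '[[[0,0,-0.5,0,0,0,5],[0,0,-1.5,0,0,0,5],[0,0,-2,0,0,0,5],[0,0,-2,0,0,0,5],[0,0,-2,0,0,0,5],[0,0,-1,0,0,0,5],[0,0,0,0,0,0,5]]]' 20; python3 -m jog '[[[-1.5,-0.7,0,0,0,0,5],[-3,-1.5,0,0,0,0,5],[-4,-2,0,0,0,0,5],[-4,-2,0,0,0,0,5],[-4,-2,0,0,0,0,5],[-4,-2,0,0,0,0,5],[-4,-2,0,0,0,0,5],[-4,-2,0,0,0,0,5],[-4,-2,0,0,0,0,5],[-4,-2,0,0,0,0,5],[-3,-1.5,0,0,0,0,5],[-1.5,-0.8,0,0,0,0,5]]]'
python3 -m jog '[[[-0.8,0,0,0,0,0,5],[0,0,0,0,0,0,5],[0,0,0,0,0,0,5]]]'
python3 - <<'E'
from h import *
np.set_printoptions(precision=3,suppress=True)
for c in("side","wrist","scene"):
    im=imaging.get_image(c); save(im,f"pics/c_{c}.png")
    for l in("tray","tray_in"):
      for r in finder.spot_point(l,c)[:3]:print(c,l,r["conf"],atz(im,r["point"],.004 if l!="tray" else 0))
s=ctrl.get_state();M=R.from_rotvec(s["tool_rot"]).as_matrix();print(s["position"],s["grip_width"],s["ft_force"])
print(M,M.T@(np.array([.5825,-.2285,.047])-s["position"])*100)
E
```

```text
time: 5.45
position: [0.6488, 0.2338, 0.244]
tool_rot: [1.85, 2.537, 0.005]
ft_force: [0.9, 0.1, -2.3]
grip_width: 0.635
time: 6.65
position: [0.5747, -0.2257, 0.2401]
tool_rot: [-1.859, -2.531, 0.005]
ft_force: [-1.1, 0.3, -3.5]
grip_width: 0.632
time: 6.95
position: [0.5811, -0.2247, 0.2411]
tool_rot: [-1.846, -2.54, -0.002]
ft_force: [0.1, 1.1, -2.9]
grip_width: 0.635
side tray 0.87 [ 0.347 -0.239  0.   ]
side tray 0.87 [ 0.802 -0.121  0.   ]
side tray 0.8 [ 0.574 -0.237  0.   ]
side tray_in 0.9 [ 0.795 -0.14   0.004]
side tray_in 0.65 [ 0.574 -0.218  0.004]
side tray_in 0.56 [ 0.352 -0.229  0.004]
wrist tray 0.86 [ 0.579 -0.23   0.   ]
wrist tray 0.83 [ 0.347 -0.232  0.   ]
wrist tray 0.77 [ 0.811 -0.134  0.   ]
wrist tray_in 0.85 [ 0.579 -0.231  0.004]
wrist tray_in 0.78 [ 0.349 -0.229  0.004]
wrist tray_in 0.57 [ 0.808 -0.133  0.004]
scene tray 0.79 [ 0.805 -0.135  0.   ]
scene tray 0.66 [ 0.348 -0.228  0.   ]
scene tray_in 0.96 [ 0.347 -0.238  0.004]
scene tray_in 0.94 [ 0.807 -0.135  0.004]
scene tray_in 0.7 [ 0.584 -0.227  0.004]
[ 0.58  -0.227  0.242] 0.6344048647903129 [ 0.191  0.253 -3.413]
[[-0.306  0.952  0.   ]
 [ 0.952  0.306 -0.   ]
 [-0.     0.    -1.   ]] [-0.196  0.147 19.466]
```

View pics/c_side.png

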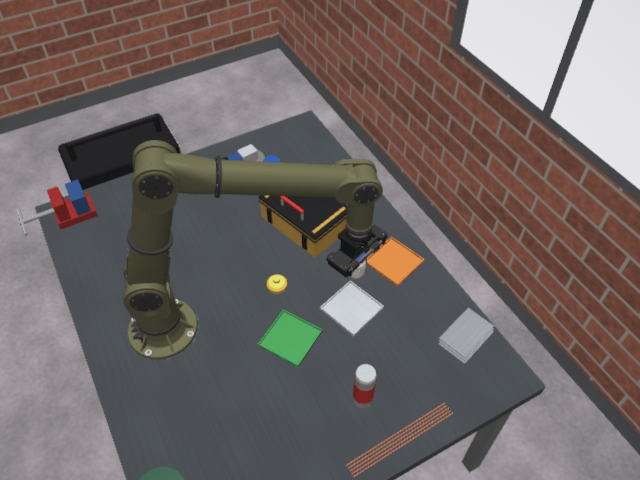

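The side view shows the jar held at about (358,265), over the metal tray at (352,307). I lower it now.

```bash
python3 -m jog '[[[0,0,1,0,0,0,5],[0,0,2,0,0,0,5],[0,0,2.5,0,0,0,5],[0,0,2.5,0,0,0,5],[0,0,2.5,0,0,0,5],[0,0,2.5,0,0,0,5],[0,0,2.5,0,0,0,5],[0,0,1.5,0,0,0,5],[0,0,0.8,0,0,0,5],[0,0,0,0,0,0,5],[0,0,0,0,0,0,5]]]'; python3 -m jog '[[[0,0,0.5,0,0,0,5],[0,0,0.4,0,0,0,5],[0,0,0.3,0,0,0,5],[0,0,0.2,0,0,0,5],[0,0,0,0,0,0,5],[0,0,0,0,0,0,5]]]'
```

```text
time: 8.5
position: [0.5812, -0.2277, 0.0646]
tool_rot: [1.85, 2.537, 0.001]
ft_force: [0.1, -0.0, -3.5]
grip_width: 0.637
time: 9.1
position: [0.5804, -0.2274, 0.0496]
tool_rot: [1.851, 2.538, 0.0]
ft_force: [-0.5, 0.2, -3.1]
grip_width: 0.636
```

```bash
python3 -m jog '[[[0,0,0.2,0,0,0,5],[0,0,0.1,0,0,0,5],[0,0,0.1,0,0,0,5],[0,0,0,0,0,0,5],[0,0,0,0,0,0,5]]]'
```

```text
time: 9.6
position: [0.5804, -0.2273, 0.0455]
tool_rot: [-1.851, -2.538, 0.0]
ft_force: [0.4, 0.3, -3.7]
grip_width: 0.631
```

```bash
python3 -m jog '[[[0,0,0.1,0,0,0,5],[0,0,0.05,0,0,0,5],[0,0,0,0,0,0,5],[0,0,0,0,0,0,5]]]'
```

```text
time: 10.0
position: [0.5804, -0.2274, 0.0441]
tool_rot: [1.851, 2.538, 0.0]
ft_force: [-0.2, 0.3, -2.6]
grip_width: 0.633
```

```bash
python3 -m jog '[[[0,0,0.1,0,0,0,5],[0,0,0,0,0,0,5],[0,0,0,0,0,0,5]]]'
```

```text
time: 10.3
position: [0.5805, -0.2274, 0.044]
tool_rot: [1.851, 2.538, 0.0]
ft_force: [-2.6, 0.3, 5.7]
grip_width: 0.634
```

Contact (+5.7 N). Release and retreat.

```bash
python3 -m jog '[[[0,0,0,0,0,0,8.7],[0,0,0,0,0,0,8.7],[0,0,0,0,0,0,8.7],[0,0,0,0,0,0,8.7],[0,0,-1,0,0,0,8.7],[0,0,-2,0,0,0,8.7],[0,0,-3,0,0,0,8.7],[0,0,-3,0,0,0,8.7],[0,0,-4,0,0,0,8.7],[0,0,-4,0,0,0,8.7],[0,0,-3,0,0,0,8.7],[0,0,-1,0,0,0,8.7]]]'
python3 -m jog '[[[3,1,0,0,0,0,8.7],[4,1,0,0,0,0,8.7],[4,1,0,0,0,0,8.7],[4,1,0,0,0,0,8.7],[4,1,0,0,0,0,8.7],[4,1,0,0,0,0,8.7],[4,1,0,0,0,0,8.7],[3,1,0,0,0,0,8.7],[1,0,0,0,0,0,8.7],[0,0,0,0,0,0,8.7]]]'
python3 - <<'E'
from h import *
np.set_printoptions(precision=3,suppress=True)
s=ctrl.get_state();M=R.from_rotvec(s["tool_rot"]).as_matrix()
im=imaging.get_image("wrist");A=im["frame"]
h=cv2.cvtColor(A,cv2.COLOR_RGB2HSV)
m=(((h[...,0]<5)|(h[...,0]>175))&(h[...,1]>170)&(h[...,2]>100)).astype(np.uint8)
n,lab,st,ce=cv2.connectedComponentsWithStats(m)
for i in range(1,n):
    if st[i,4]<200: continue
    ys,xs=np.where(lab==i);pc=ce[i];vx,vy,_,_=cv2.fitLine(np.c_[xs,ys].astype(np.float32),2,0,.01,.01).ravel()
    t=(xs-pc[0])*vx+(ys-pc[1])*vy
    e=[atz(im,((pc[1]+q*vy)/480,(pc[0]+q*vx)/640),.154) for q in(t.min(),t.max())];d=e[1]-e[0];c=(e[0]+e[1])/2
    t3=np.array([c[0],c[1],.155]);print(st[i],c,np.linalg.norm(d),np.degrees(np.arctan2(-d[0],d[1])),"tool cm",M.T@(t3-s["position"])*100)
print(s["position"],"yaw",np.degrees(np.arctan2(M[1,1],M[0,1])))
for l in("lid_handle",):
  for r in finder.spot_point(l,"wrist")[:2]:print(l,r["conf"],atz(im,r["point"],.152))
im2=imaging.get_image("side");B=im2["frame"]
for r in finder.spot_point("jar","side")[:3]:print("jar",r["conf"],atz(im2,r["point"],.004))
cv2.imwrite("pics/d.png",np.hstack([cv2.resize(A,(400,300)),cv2.resize(B[160:400,200:440],(300,300))])[:,:,::-1])
E
```

```text
time: 11.5
position: [0.582, -0.228, 0.2583]
tool_rot: [1.847, 2.532, 0.004]
ft_force: [0.3, -1.0, 0.2]
grip_width: 1.002
time: 12.5
position: [0.5609, 0.0939, 0.2525]
tool_rot: [-1.846, -2.541, 0.001]
ft_force: [-0.0, 0.3, -0.2]
grip_width: 0.999
[ 335   62   25  173 3502] [0.558 0.16  0.154] 0.11310125762387457 17.26248718390433 tool cm [6.406 1.782 9.746]
[0.561 0.094 0.252] yaw 18.002092572773616
lid_handle 0.64 [0.559 0.16  0.152]
jar 0.73 [0.613 0.422 0.004]
jar 0.64 [ 0.577 -0.24   0.004]
```

View pics/d.png

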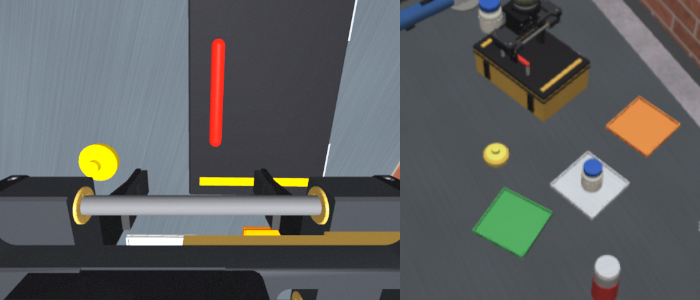

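The side crop shows the jar upright inside the metal tray at about (592,175). The wrist view shows the handle from (218,40) to (215,145). Now to the handle.

```bash
python3 -m jog '[[[2,0.6,0,0,0,0,8.7],[2.4,0.6,0,0,0,0,8.7],[2,0.6,0,0,0,0,8.7],[0,0,0,0,0,0,8.7],[0,0,2,0,0,0,8.7],[0,0,2,0,0,0,8.7],[0,0,1,0,0,0,8.7],[0,0,0,0,0,0,8.7]]]'
python3 - <<'E'
from h import *
s=ctrl.get_state();M=R.from_rotvec(s["tool_rot"]).as_matrix()
print(M.T@(np.array([.5585,.160,.155])-s["position"])*100)
E
```

```text
time: 13.5
position: [0.5588, 0.1566, 0.2014]
tool_rot: [-1.853, -2.535, 0.005]
ft_force: [0.5, 1.3, 0.3]
grip_width: 1.0
[0.33690063 0.09244579 4.63736825]
```

```bash
python3 -m jog '[[[0.3,0.1,1.5,0,0,0,8.7],[0,0,1.5,0,0,0,8.7],[0,0,1.0,0,0,0,8.7],[0,0,0.6,0,0,0,8.7],[0,0,0,0,0,0,8.7],[0,0,0,0,0,0,0.5],[0,0,0,0,0,0,0.5],[0,0,0,0,0,0,0.5],[0,0,0,0,0,0,0.5],[0,0,0,0,0,0,0.5],[0,0,0,0,0,0,0.5],[0,0,0,0,0,0,0.5]]]' 50
python3 -m jog '[[[0,0,0,0,0,0,0.5],[0,0,0,0,0,0,0.5],[0,0,0,0,0,0,0.5]]]' 50
python3 - <<'E'
from h import *
im=imaging.get_image("wrist");save(im,"pics/e.png")
E
```

```text
time: 14.7
position: [0.5594, 0.1618, 0.1571]
tool_rot: [1.851, 2.538, 0.0]
ft_force: [-0.4, -0.0, -0.4]
grip_width: 0.445
time: 15.0
position: [0.5579, 0.1614, 0.1568]
tool_rot: [-1.85, -2.536, 0.005]
ft_force: [-9.5, -2.9, 6.5]
grip_width: 0.169
```

View pics/e.png

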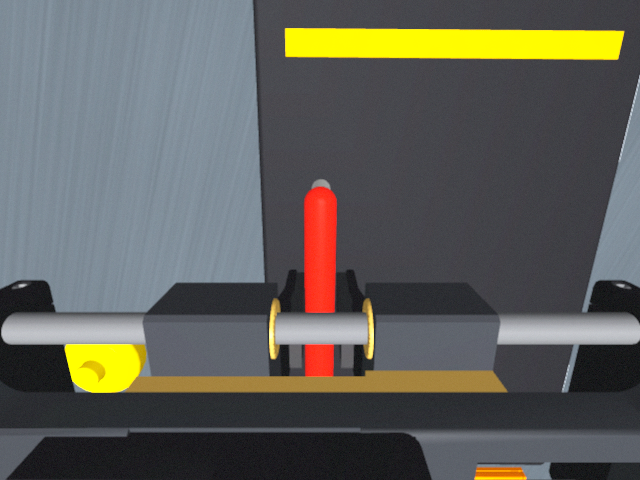

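The wrist view shows the bar gripped between the pads at (320,330), opening about 14.7 mm. Now I pull gently along the arc.

```bash
python3 -m jog '[[[0,0.03,-0.1,0.38,0,0,0.5],[0,0.03,-0.1,0.38,0,0,0.5],[0,0.03,-0.1,0.38,0,0,0.5],[0,0,0,0,0,0,0.5]]]' 60
python3 -m jog '[[[0,0.03,-0.1,0.38,0,0,0.5],[0,0.03,-0.1,0.38,0,0,0.5],[0,0,0,0,0,0,0.5]]]'
```

```text
time: 15.45
position: [0.5576, 0.1613, 0.1573]
tool_rot: [-1.841, -2.525, 0.035]
ft_force: [-5.8, -2.1, -7.8]
grip_width: 0.141
time: 15.75
position: [0.5585, 0.1616, 0.16]
tool_rot: [-1.837, -2.519, 0.051]
ft_force: [-6.7, -1.8, -6.8]
grip_width: 0.147
```

```bash
python3 -m jog '[[[0,0.03,-0.1,0.38,0,0,0.5],[0,0.03,-0.1,0.38,0,0,0.5],[0,0,0,0,0,0,0.5]]]'
python3 -m jog '[[[0,0.03,-0.1,0.38,0,0,0.5],[0,0.03,-0.1,0.38,0,0,0.5],[0,0,0,0,0,0,0.5]]]'
```

```text
time: 16.05
position: [0.5599, 0.162, 0.1639]
tool_rot: [-1.833, -2.513, 0.065]
ft_force: [-8.4, -2.8, 0.1]
grip_width: 0.145
time: 16.35
position: [0.5609, 0.1623, 0.1663]
tool_rot: [-1.828, -2.507, 0.08]
ft_force: [-7.3, -2.7, 1.2]
grip_width: 0.141
```

```bash
cat > hz.py <<'E'
from h import *
np.set_printoptions(precision=4,suppress=True)
a=imaging.get_image("wrist");b=imaging.get_image("side")
f=np.hstack([cv2.resize(a["frame"][160:400,200:440],(400,400)),cv2.resize(b["frame"][165:265,240:365],(500,400))])
import sys
cv2.imwrite(sys.argv[1],cv2.resize(f,(790,351))[:,:,::-1])
s=ctrl.get_state();print(s["position"],s["ft_force"],s["grip_width"],s["time"])
E
python3 hz.py pics/f.png
```

```text
[0.5609 0.1623 0.1663] [-7.8449 -2.8203 -0.0768] 0.14225914335739653 16.45
```

View pics/f.png

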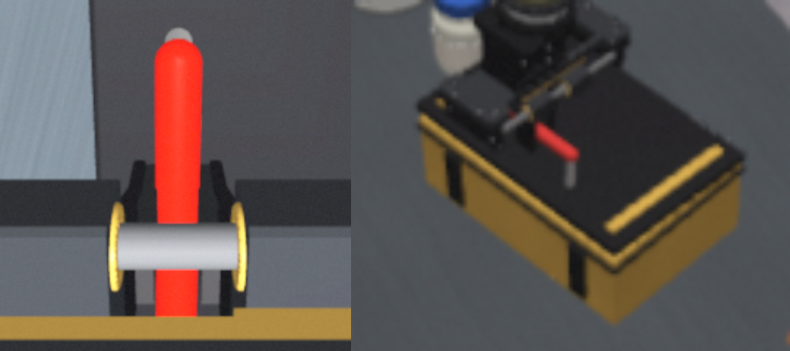

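The bar looks the same size and place between the pads as before (rows about 186, width about 33 px), so it is moving with the tool. The tangential load is about 2.6 N, which matches the lid's weight, so the seal is broken at about 0.06 rad. I continue on the arc to 0.16 rad.

```bash
python3 -m jog '[[[0,0.05,-0.15,0.57,0,0,0.5],[0,0.05,-0.15,0.57,0,0,0.5],[0,0.05,-0.15,0.57,0,0,0.5],[0,0.05,-0.15,0.57,0,0,0.5],[0,0.05,-0.15,0.57,0,0,0.5],[0,0.05,-0.15,0.57,0,0,0.5],[0,0.05,-0.15,0.57,0,0,0.5],[0,0.05,-0.15,0.57,0,0,0.5],[0,0.05,-0.15,0.57,0,0,0.5],[0,0.05,-0.15,0.57,0,0,0.5],[0,0,0,0,0,0,0.5],[0,0,0,0,0,0,0.5]]]'
python3 hz.py pics/g.png
```

```text
time: 17.65
position: [0.5679, 0.1645, 0.1811]
tool_rot: [-1.792, -2.456, 0.199]
ft_force: [-6.0, -2.2, 0.9]
grip_width: 0.142
[0.5679 0.1645 0.181 ] [-6.1469 -1.8191  0.2029] 0.14588751831375635 17.75
```

View pics/g.png

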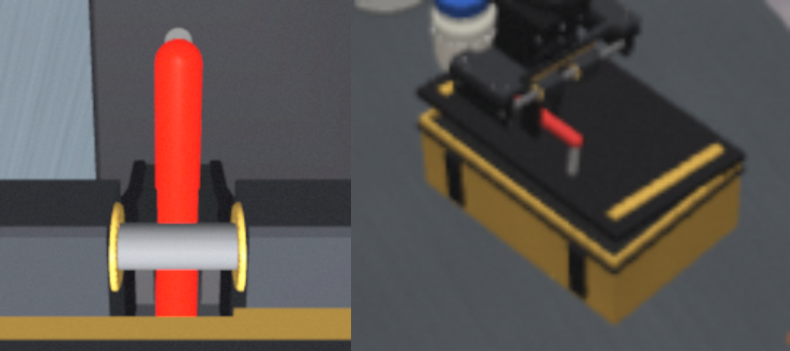

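The side crop shows the front edge clearly raised with a narrow gap along it, and the bar still between the pads. Tool tilt and rise (24 mm) both give about 0.16 rad. One hold check, then hand in.

```bash
python3 -m jog '[[[0,0,0,0,0,0,0.5],[0,0,0,0,0,0,0.5],[0,0,0,0,0,0,0.5],[0,0,0,0,0,0,0.5],[0,0,0,0,0,0,0.5]]]'
python3 - <<'E'
from h import *
im=imaging.get_image("side")
for l in("jar","spray_can","cup_brush","grinder"):
    print(l,[(round(r["conf"],2),atz(im,r["point"],0.004).round(3)) for r in finder.spot_point(l,"side")[:2]])
close_job()
E
```

```text
time: 18.25
position: [0.5679, 0.1645, 0.181]
tool_rot: [-1.792, -2.457, 0.198]
ft_force: [-5.8, -2.5, 0.4]
grip_width: 0.143
jar [(0.89, array([ 0.574, -0.219,  0.004])), (0.82, array([0.598, 0.416, 0.004]))]
spray_can [(0.86, array([ 0.433, -0.525,  0.004]))]
cup_brush [(0.59, array([ 0.395, -0.044,  0.004]))]
grinder [(0.66, array([0.467, 0.559, 0.004]))]
the job is handed in; nothing more can be done
```

I finished the job and handed it in at about 18.5 s of the 54 s, with the gripper still holding the lid by its handle.

- **Jar:** I took the smaller jar off the lid and lowered it into the bright metal tray. I released it only after the wrist force showed contact (+5.7 N). Afterwards the side view showed it upright near the tray centre, at about (0.574, -0.219).
- **Lid:** I pulled the handle in 1 mm steps until the seal gave. The load along the lid's path then fell to about 2.6 N, roughly the lid's own weight. I followed the hinge arc to about 0.16 rad, which is about 3 cm at the front edge. The handle rose 24 mm and the tool tilted 9.1°; both agree with that angle. I did not measure the front-edge gap directly.
- **Hold:** The position stayed steady for the last 0.5 s before I handed in.
- **Bystanders:** The spray can, brush and grinder were found where they started, to within about 1 cm. That is as close as the camera measurement gets.

**Small disagreements:**
- A sideways force of about 6 N stayed on the gripper, from a 1–2 mm offset in the grasp.
- The handle bar measured about 11 cm long in the images, against the 10 cm given.
- The peak force when the seal broke fell between readings, so I did not see it.

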